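# Spring open the red stamp case with the release pin

## Task

Take the orange-handled release pin out of the wooden stand and push it straight down through the small hole in the lid of the red-marked stamp case until the hidden catch lets go and the tray springs open. Then stand the pin back in the stand, in the hole it came from. Leave the tray of the blue-marked case shut.

Things in the scene. Friction and masses are not known exactly. Their poses are not given: they have to be found in the camera images.
- release_pin: Hand tool hanging upright in the stand: round orange handle (diameter 20, 60 tall) over a flat steel collar (diameter 44, 6 thick) over a steel shaft (diameter 8, 52 long); all mm, about 90 g. Origin: centre of the shaft's lower tip, z up along the tool: collar at z 52 to 58, handle 58 to 118. At the start its collar rests on the stand's top, the shaft centred in one of the holes.
- stand: Fixed wooden block, 200 (x) x 75 (y) x 65 mm high, origin under its centre. Three round holes in its top, 24 mm wide, 60 deep, at x = -62, 0, 62 mm, y = 0. Its x is within 15 degrees of world x, so fingers closing along y clear the neighbours. The other two holes hold like-shaped tools with a black and a dark wood handle and 17 mm shafts: not needed.
- red_hole (a point): Centre of the 24 mm round hole, at the lid's upper face, in the red-marked case: fixed black box 180 (x) x 130 (y) x 75 mm high, red ring round the hole, red strip on the lid's tray end, red tray. Axes are the case's: z up, tray springs out along -x. The hole is on the centre line, 40 mm from the back. The hidden latch plate lies 34 mm below this point.
- red_latch (a joint): How far the latch plate under the red case's hole is pressed down (m), 0 to 0.021, sprung up. The plate is wider than the hole. At about 7 mm (pin tip 41 mm below the lid's face, 2 to 4 N) it frees the tray; pushing further is harmless (5 N at most): the pin's collar meets the lid when the tip is 52 mm deep.
- red_tray (a joint): How far the red case's tray has slid out (m): 0 is shut, 0.060 fully open. Once freed, its own spring drives it fully open in about half a second and keeps it there.
- blue_tray (a joint): The same for the blue-marked case (same shape, hole and latch, but blue ring, strip and tray): 0 is shut, and it must stay shut.
Not all that is in view belongs to the job. What is shaped like the release_pin but green or turquoise is not meant.

How it is judged (in metres and radians):
On the way, in this order (a step that is already met when the one before it is completed fails the run):
1. the pin's tip is through the red case's hole and presses the latch (z of release_pin in the frame of red_hole below -0.036 m and horizontal distance between release_pin and red_hole below 0.014 m), for 0.05 s.
2. the red tray has sprung open (value of joint red_tray above 0.045 m), for 0.2 s.
At the end, for the whole second after the job is handed in: The red tray is open by more than 45 mm, the blue tray is shut (less than 10 mm), and the release pin rests upright (within 10 degrees) in the stand hole it came from, within 15 mm of where it was (value of joint red_tray above 0.045 m and value of joint blue_tray below 0.01 m and distance of release_pin from where it was at the start of the episode below 0.015 m and angle between release_pin's own z axis and vertical below 0.17 rad and linear speed of release_pin below 0.02 m/s); the robot touches nothing.
It fails at once if the blue case's tray is let open (value of joint blue_tray above 0.01 m).
It also fails if it takes over 51 s, if anything falls off the work surface, if the arm or the gripper's body presses on something with over 40 N, if the wrist force passes 120 N, or if a joint passes its speed limit or range.

## Robot

A 6-joint arm with a two-finger parallel gripper is mounted at the origin on the work surface. World frame = base frame: x ahead of the robot, y to its left, z up, the work surface at z = 0. Lengths are in mm, angles in rad, forces in N, time in s.
With the tool pointing down it reaches from about 275 to 750 mm from the base axis. Payload 10.2 kg.
Tool frame: the origin (TCP) lies where the fingers leave the gripper's body, on its centre line; the fingertips stand 73 mm ahead of it and the grasp point (between the pads) lies 54 mm ahead of it; z points along the fingers, y is the line along which they close (so a half turn about z gives the same grasp; the last joint's range is limited). The gripper opens to 85 mm and grips with 20 to 120 N. Pads are 22 mm wide; open, the fingers measure 114 mm over their backs; the gripper's body (76 mm by 85 mm) begins 54 mm behind the grasp point. The pads swing forward as they close: fully open they stand 13 mm farther back than shut.
Start: joints at [-1.569, 0.313, 1.498, -0, 1.331, -0.223], TCP at [117.015, -511.8, 303.894] pointing down, gripper open.
Joint ranges: [-2.94, 2.94], [-0.97, 2.17], [0.19, 2.56], [-1.23, 4.37], [0.02, 3.11], [-2.88, 2.88]. Speed limits (rad/s): [2.39, 2.39, 3.01, 3.14, 3.14, 3.14].

## Interface

Orientations are given as a unit quaternion [w, x, y, z].
In Python, from rig import ctrl gives the robot as it stands.
- The arm moves only by the shell command python3 -m creep 'ROWS' [OPENING] [FORCE]. ROWS is JSON, a list that holds one entry, the list of rows, each a list of 6 numbers: the shift along the world's x, y, z in units of 25 mm (1.0 is 25 mm), then the turn, a rotation vector about the world's x, y, z in units of 5 degrees (1.0 is 5 degrees). In form: [[[x, y, z, ax, ay, az], ...]]. A call has 1 to 20 rows; each row is the pose to reach, as a shift and turn from the pose commanded when the call began; what a row does not reach only later rows make up. A row lasts 1/12 s, in which the tool goes at most 41.7 mm and 7.16 degrees, less where a joint would pass 70% of its speed; a pose out of reach is approached as far as the arm can. A call with a gripper value outside its range is refused whole. OPENING is the finger opening in mm, from 0 to 85.4, set as the call begins (- or left out, the last holds). The fingers move at their own pace and stop on an object; FORCE is the grip in N (left out, the last holds). Time passes only in rows, so rows that repeat a pose let the fingers close. It gives the time, the measured TCP pose, the force, the opening and the grip force at its end, in the units of the state.
- ctrl.sense(): the state, without advancing time (a new reading comes with each control period).
- ctrl.capture(name): name is "scene" or "top" or "wrist"; returns a dict with "image" (384x512x3 uint8, red, green, blue), "fx", "fy", "cx", "cy" (pixels), "k1" (the pictures are not rectified: a ray, as slopes to the right and down, at radius r is drawn at 1 + k1 r^2 times it, then the intrinsics apply), "R" (3x3) and "t" (3): a world point X has camera coordinates R X + t. Camera axes: x right, y down, z forward; pixel columns grow to the right and rows downward; lengths in mm; the calibration is good to about 2 mm. A picture is of the moment at which its call begins. There is no depth.
- ctrl.finish_job(): hands the job in; it is judged then, once.
The state is a dict: "time_s": time; "joints": joint angles; "dq": joint speeds; "tau": joint torques, N m; "eef_pos": TCP position; "ee_rot": TCP orientation; "force": force on the tool from outside, world axes, zero at the start; "wrist_torque": the same for the moment, N m; "grip_width": opening from 0.0 (shut) to 1.0 (fully open); "grip_force": force on a finger pad.
Only numpy, scipy, OpenCV 4.12 (cv2) and the standard library are available. Lean on these libraries where they do the work, as an engineer would, in place of code of your own. Each camera call takes 0.05 s, during which the arm holds its last target. There are 200 camera calls.

## Working session

There is one attempt and no reset: what is moved stays moved. The work goes in short steps, Python scripts to look and compute and a shell command to move; the robot and the scene stay as the last step left them, time stands still between calls to the robot, and variables do not carry over. Pictures are saved under pics/ and viewed, at most 10 in all, crops included, and the job is handed in when it is done.

```bash
mkdir -p pics
cat > h.py <<'E'
import numpy as np, cv2
from rig import ctrl
def cap(n,f=None):
    c=ctrl.capture(n); c['image']=np.array(c['image'],np.uint8)
    if f: cv2.imwrite('pics/'+f,c['image'][:,:,::-1])
    return c
def ray(c,u,v):
    K=np.array([[c['fx'],0,c['cx']],[0,c['fy'],c['cy']],[0,0,1.]])
    p=cv2.undistortPoints(np.array([[[u,v]]],float),K,np.array([c['k1'],0,0,0.]))[0,0]
    R=np.array(c['R']);return -R.T@np.array(c['t']),R.T@np.array([p[0],p[1],1])
def plane(c,u,v,z):
    o,d=ray(c,u,v);return o+d*(z-o[2])/d[2]
E
python3 - <<'E'
from h import *
a=cap('scene');b=cap('top')
cv2.imwrite('pics/a.png',cv2.resize(np.vstack([a['image'],b['image']]),None,fx=.78,fy=.78)[:,:,::-1])
for c in(a,b):print(-np.array(c['R']).T@c['t'],c['k1'])
print(ctrl.sense())
E
```

```text
[ 766.78535541 -460.17107398  798.3592757 ] 0.015188601971631669
[357.09651756 -27.05732502 937.34229441] 0.04572473693777776
{'time_s': 0.1, 'joints': array([-1.56942973e+00,  3.13413839e-01,  1.49837967e+00,  9.25455047e-06,
        1.33103543e+00, -2.23384061e-01]), 'dq': array([-0.00057848,  0.0010692 , -0.00029561, -0.00169927, -0.0009037 ,
       -0.00084378]), 'tau': array([ 2.29069250e-03, -4.12901330e+01, -2.60146379e+01, -2.38700477e-04,
        3.08077353e-03, -3.44283535e-05]), 'eef_pos': array([ 117.00095094, -511.63534156,  303.37514481]), 'ee_rot': array([-6.13838288e-04,  9.93692468e-01,  1.12137846e-01,  7.29447621e-05]), 'force': array([-0.43205957,  0.12685143, -0.31647943]), 'wrist_torque': array([ 0.02197498,  0.01799674, -0.01243738]), 'grip_force': 0.0, 'grip_width': 1.0006417604147517}
```

View pics/a.png

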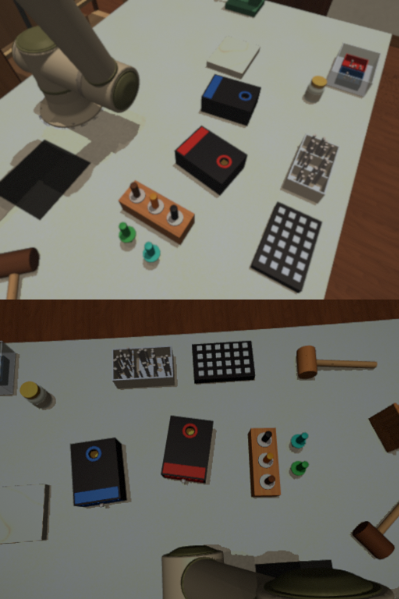

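Run:
```python
from h import *
a=cap('scene');b=cap('top')
A=cv2.resize(a['image'][215:345,140:260],(480,520),interpolation=cv2.INTER_CUBIC)
np.savez('top.npz',im=b['image'])
B=cv2.resize(b['image'][150:270,195:405],None,fx=3.8,fy=3.8,interpolation=cv2.INTER_CUBIC)
cv2.imwrite('pics/b1.png',A[:,:,::-1]);cv2.imwrite('pics/b2.png',B[:,:,::-1])
def blobs(im,lo,hi,mn=15):
    h=cv2.cvtColor(im,cv2.COLOR_RGB2HSV);m=cv2.inRange(h,lo,hi)
    n,_,s,c=cv2.connectedComponentsWithStats(m)
    return [(s[i].tolist(),c[i].round(1).tolist()) for i in range(1,n) if s[i][4]>mn]
for n,lo,hi in[('red',(0,170,90),(5,255,255)),('red2',(172,150,90),(180,255,255)),('blue',(100,120,80),(125,255,255)),('or',(12,170,120),(25,255,255)),('wood',(6,120,80),(14,255,255))]:
    print(n,blobs(b['image'],lo,hi))
```

```text
red [([234, 159, 19, 18, 140], [243.3, 167.8]), ([209, 209, 54, 20, 707], [235.6, 218.8])]
red2 []
blue [([110, 188, 20, 19, 153], [119.5, 197.1]), ([96, 240, 56, 22, 752], [123.4, 250.3])]
or []
wood [([385, 59, 22, 34, 619], [394.6, 75.8]), ([505, 133, 7, 13, 49], [508.8, 137.9]), ([322, 165, 38, 86, 1717], [339.6, 208.8])]
```

View pics/b1.png

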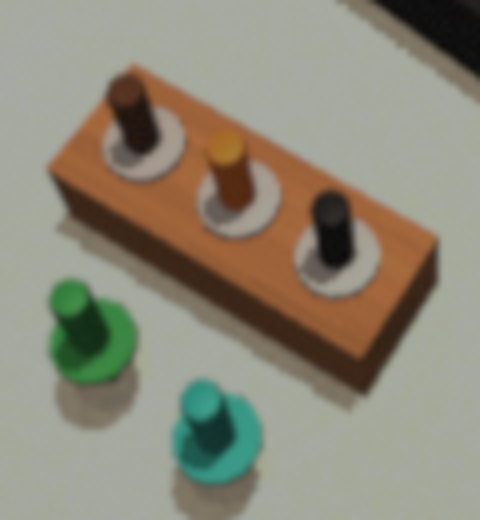

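View pics/b2.png

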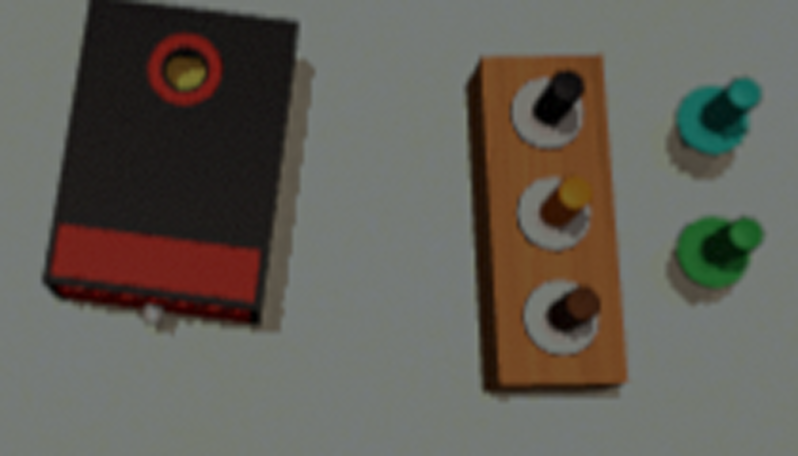

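Candidates in the top picture: orange handle (341,206) in the stand's middle hole; black (339,179) and dark wood (343,233) beside it; turquoise (382,181) and green (382,216) loose on the table. I choose the orange one (the crops confirm it); the red ring is at (243,168), its case's tray end facing down in the picture (about -x).

Run:
```python
from h import *
b=cap('top');a=cap('scene')
f=lambda x,y:(195+x/3.8-.4,150+y/3.8-.4)
for n,p,z in[('black',(546,112),71),('pin collar',(554,213),71),('wood',(561,317),71),('pin top',(574,192),131)]:
    print(n,plane(b,*f(*p),z).round(1))
print('scene collar',plane(a,140+238/4-.4,215+198/4-.4,71).round(1),'scene top',plane(a,140+227/4,215+147/4-.4,131).round(1))
r=plane(b,243.2,167.8,75);s=plane(b,235.6,218.8,75);print('red',r,s,np.degrees(np.arctan2(*(r-s)[1::-1])))
g=cv2.inRange(cv2.cvtColor(a['image'],cv2.COLOR_RGB2HSV),(0,170,90),(5,255,255))
n,_,st,c=cv2.connectedComponentsWithStats(g)
for i in range(1,n):
    if st[i][4]>40:print('scene red',c[i],plane(a,*c[i],75).round(1))
```

```text
black [ 581.3 -224.5   71. ]
pin collar [ 519. -222.   71.]
wood [ 457.1 -218.8   71. ]
pin top [ 518.9 -221.   131. ]
scene collar [ 518.4 -222.8   71. ] scene top [ 520.2 -221.8  131. ]
red [622.06239036  -8.05145722  75.        ] [504.31965873  15.90731807  75.        ] -11.501750312177094
scene red [443.75714286  79.61428571] [842.7 627.3  75. ]
scene red [246.47070312 180.83007812] [502.8  12.8  75. ]
scene red [287.01840491 206.73006135] [620.9  -8.3  75. ]
```

```bash
python3 -m creep '[[[4,2.9,0,0,0,-1],[8,5.8,-0.5,0,0,-2],[12,8.7,-1,0,0,-3.1],[16.08,11.58,-2.1,0,0,-3.1],[16.08,11.58,-2.1,0,0,-3.1],[16.08,11.58,-2.1,0,0,-3.1],[16.08,11.58,-2.1,0,0,-3.1],[16.08,11.58,-2.1,0,0,-3.1],[16.08,11.58,-2.1,0,0,-3.1],[16.08,11.58,-2.1,0,0,-3.1],[16.08,11.58,-2.1,0,0,-3.1],[16.08,11.58,-2.1,0,0,-3.1],[16.08,11.58,-2.1,0,0,-3.1],[16.08,11.58,-2.1,0,0,-3.1],[16.08,11.58,-2.1,0,0,-3.1],[16.08,11.58,-2.1,0,0,-3.1],[16.08,11.58,-2.1,0,0,-3.1],[16.08,11.58,-2.1,0,0,-3.1]]]' 70 30
python3 - <<'E'
from h import *
from scipy.spatial.transform import Rotation as R
c=cap('wrist','w1.png');s=ctrl.sense();q=s['ee_rot'];print(s['eef_pos'],R.from_quat(np.r_[q[1:],q[0]]).as_matrix().round(3))
E
```

```text
time_s: 1.8
eef_pos: [518.4, -223.1, 251.7]
ee_rot: [0.0, 1.0, -0.024, 0.0]
force: [0.0, 0.3, 0.8]
grip_width: 0.816
grip_force: 0.0
[ 518.53208967 -222.98505419  251.68438297] [[ 0.999 -0.047  0.   ]
 [-0.047 -0.999 -0.   ]
 [ 0.     0.    -1.   ]]
```

View pics/w1.png

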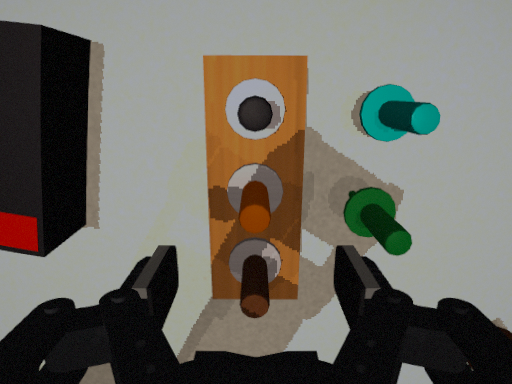

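The wrist view shows the orange handle's top at (255,219) and its collar at (255,190), centred between the fingers.

Run:
```python
from h import *
c=cap('wrist')
print(plane(c,255,219,131),plane(c,255.5,188,71))
```

```text
[ 518.27307542 -223.53909844  131.        ] [ 520.88780682 -224.00260461   71.        ]
```

```bash
python3 -m creep '[[[0,0,-1,0,0,0],[0,0,-2,0,0,0],[0,0,-3,0,0,0],[0,0,-3.5,0,0,0],[0,0,-3.75,0,0,0],[0,0,-3.75,0,0,0],[0,0,-3.75,0,0,0],[0,0,-3.75,0,0,0]]]' 70
python3 -m creep '[[[0,0,0,0,0,0],[0,0,0,0,0,0],[0,0,0,0,0,0],[0,0,0,0,0,0],[0,0,0,0,0,0],[0,0,0,0,0,0],[0,0,0,0,0,0],[0,0,0,0,0,0],[0,0,0,0,0,0],[0,0,0,0,0,0]]]' 8 60
```

```text
time_s: 2.57
eef_pos: [519.4, -222.7, 158.9]
ee_rot: [0.001, 1.0, -0.023, 0.001]
force: [-0.7, -0.2, -0.3]
grip_width: 0.818
grip_force: 0.0
time_s: 3.4
eef_pos: [519.2, -222.4, 158.1]
ee_rot: [0.0, 1.0, -0.023, 0.0]
force: [0.1, 0.3, 5.5]
grip_width: 0.214
grip_force: 58.5
```

```bash
python3 -m creep '[[[0,0,1,0,0,0],[0,0,2,0,0,0],[0,0,3,0,0,0],[0,0,4,0,0,0],[0.6,1.2,4,0,0,0],[1.2,2.5,4,0,0,0],[1.8,3.8,4,0,0,0],[2.4,5.1,4,0,0,0],[3,6.4,4,0,0,0],[3.6,7.6,4,0,0,0],[4.08,8.55,4,0,0,0],[4.08,8.55,4,0,0,0],[4.08,8.55,4,0,0,0],[4.08,8.55,4,0,0,0],[4.08,8.55,4,0,0,0],[4.08,8.55,4,0,0,0]]]'
python3 - <<'E'
from h import *
w=cap('wrist');a=cap('scene');b=cap('top')
np.savez('s.npz',**a)
cr=lambda i,y,x,h,ww,s:cv2.resize(i[y:y+h,x:x+ww],None,fx=s,fy=s,interpolation=cv2.INTER_CUBIC)
im=np.hstack([cr(w['image'],0,0,384,512,.9)[:345],cr(a['image'],110,230,115,110,3)])
cv2.imwrite('pics/c.png',im[:,:,::-1]);print(im.shape)
E
```

```text
time_s: 4.73
eef_pos: [620.7, -9.6, 257.6]
ee_rot: [0.0, 1.0, -0.024, -0.0]
force: [-0.4, -0.2, -0.5]
grip_width: 0.216
grip_force: 58.8
(345, 791, 3)
```

View pics/c.png

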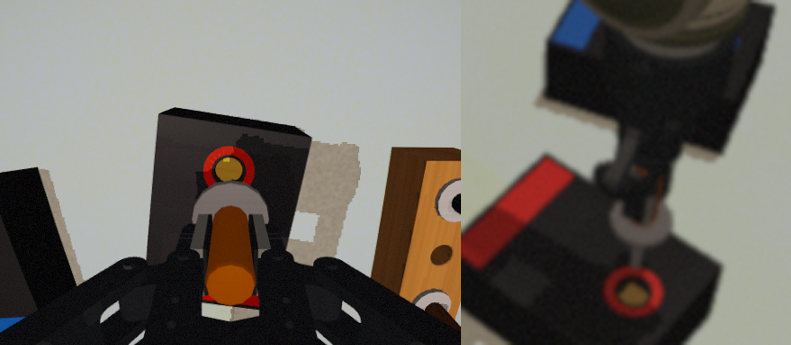

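The wrist view shows the pin held upright, ring at about (254,189), collar just below; in the scene view the shaft tip is at about (290,198), above the ring.

Run:
```python
from h import *
w=cap('wrist');a=cap('scene')
print('tip scene',plane(a,289.5,198.5,113).round(1))
for n,c in(('w',w),('s',a)):
    m=cv2.inRange(cv2.cvtColor(c['image'],cv2.COLOR_RGB2HSV),(0,170,90),(5,255,255))
    N,_,st,ce=cv2.connectedComponentsWithStats(m)
    for i in range(1,N):
        if st[i][4]>60:
            x,y,ww,h,A=st[i];print(n,st[i],plane(c,x+ww/2-.5,y+h/2-.5,75).round(1))
# wrist: collar px (top face z 171) left/right extremes
g=w['image'][195:250].astype(int).copy()
print('handle top',plane(w,230/.9,285/.9,231).round(1))
print(ctrl.sense()['eef_pos'])
```

```text
tip scene [624.2  -9.7 113. ]
w [226 162  57  45 974] [625.9  -9.1  75. ]
w [269 326  19  14 154] [487.1 -24.   75. ]
s [439  70  11  15  70] [840.7 640.1  75. ]
s [227 163  40  36 486] [502.4  13.7  75. ]
s [278 199  19  16 114] [620.6  -7.7  75. ]
handle top [621.1 -10.  231. ]
[620.9457927  -8.8916471 257.7161726]
```

```bash
python3 -m creep '[[[0,0.03,-0.5,0,0,0],[0,0.03,-1,0,0,0],[0,0.03,-1.4,0,0,0],[0,0.03,-1.7,0,0,0],[0,0.03,-2,0,0,0],[0,0.03,-2.3,0,0,0],[0,0.03,-2.3,0,0,0]]]'
```

```text
time_s: 5.57
eef_pos: [620.6, -7.8, 198.6]
ee_rot: [-0.0, 1.0, -0.023, -0.001]
force: [0.2, -0.7, -0.9]
grip_width: 0.222
grip_force: 58.8
```

```bash
python3 -m creep '[[[0,0,-0.3,0,0,0],[0,0,-0.6,0,0,0],[0,0,-0.9,0,0,0],[0,0,-1.05,0,0,0],[0,0,-1.05,0,0,0],[0,0,-1.05,0,0,0],[0,0,-1.05,0,0,0],[0,0,-1.05,0,0,0],[0,0,-1.05,0,0,0],[0,0,-1.05,0,0,0],[0,0,-1.05,0,0,0],[0,0,-1.05,0,0,0]]]'
python3 - <<'E'
from h import *
a=cap('scene')
m=cv2.inRange(cv2.cvtColor(a['image'],cv2.COLOR_RGB2HSV),(0,150,50),(5,255,255))
N,_,st,ce=cv2.connectedComponentsWithStats(m);print([s.tolist() for s in st[1:] if s[4]>60])
cv2.imwrite('pics/d.png',cv2.resize(a['image'][90:260,180:380],None,fx=3,fy=3)[:,:,::-1])
E
```

```text
time_s: 6.57
eef_pos: [621.1, -7.8, 174.0]
ee_rot: [0.0, 1.0, -0.023, 0.0]
force: [1.3, 0.0, 2.2]
grip_width: 0.217
grip_force: 58.8
[[439, 70, 33, 21, 338], [209, 155, 59, 47, 1215]]
```

View pics/d.png

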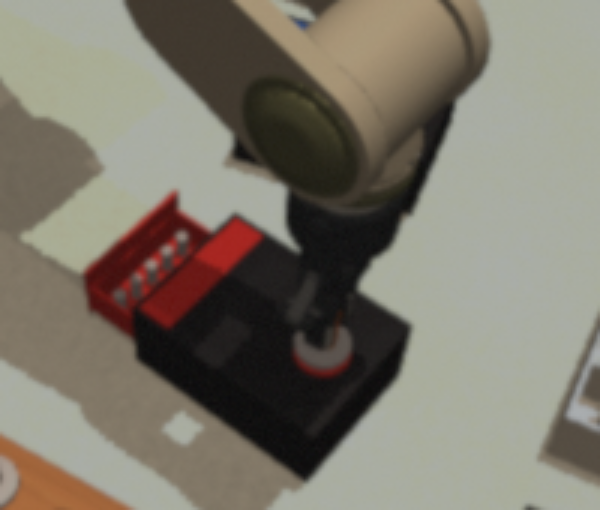

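The red tray (crop (150,260)) stands open with the pin in the hole. Going back to the stand.

```bash
python3 -m creep '[[[0,0,1,0,0,0],[0,0,2,0,0,0],[0,0,3,0,0,0],[0,0,3.4,0,0,0],[-0.6,-1.2,3.4,0,0,0],[-1.2,-2.5,3.4,0,0,0],[-1.8,-3.8,3.4,0,0,0],[-2.4,-5.1,3.4,0,0,0],[-3,-6.4,3.4,0,0,0],[-3.6,-7.6,3.4,0,0,0],[-4.08,-8.58,3.4,0,0,0],[-4.08,-8.58,3.4,0,0,0],[-4.08,-8.58,3.4,0,0,0],[-4.08,-8.58,3.4,0,0,0],[-4.08,-8.58,3.4,0,0,0],[-4.08,-8.58,3.4,0,0,0],[-4.08,-8.58,3.4,0,0,0]]]'
python3 - <<'E'
from h import *
a=cap('scene');cv2.imwrite('pics/e.png',cv2.resize(a['image'][190:320,130:280],None,fx=4,fy=4)[:,:,::-1])
E
```

```text
time_s: 8.03
eef_pos: [519.3, -221.5, 258.7]
ee_rot: [-0.0, 1.0, -0.022, -0.0]
force: [0.9, -0.1, -0.7]
grip_width: 0.223
grip_force: 58.9
```

View pics/e.png

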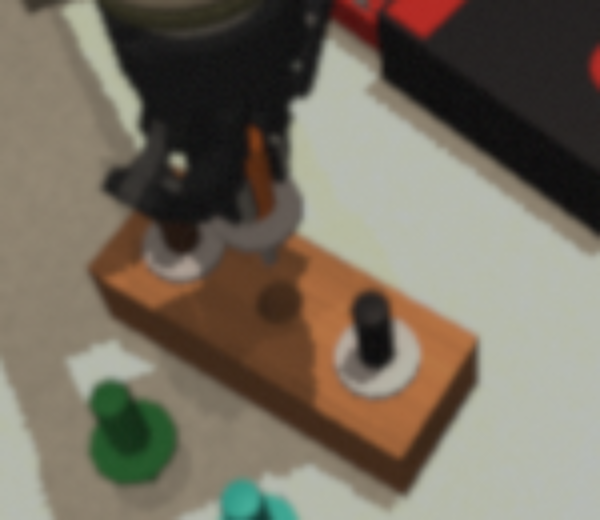

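The shaft tip is at crop (270,262), the empty middle hole at (279,302).

```bash
python3 - <<'E'
from h import *
a=cap('scene')
f=lambda x,y:(130+x/4-.4,190+y/4-.4)
print('tip',plane(a,*f(270,262),113.5).round(1),'hole',plane(a,*f(279,302),65).round(1),ctrl.sense()['eef_pos'])
E
python3 -m creep '[[[0,0,-0.5,0,0,0],[0,0,-1,0,0,0],[0,0,-1.5,0,0,0],[0,0,-1.5,0,0,0]]]'
```

```text
tip [ 518.9 -222.2  113.5] hole [ 518.  -222.5   65. ] [ 519.21357141 -221.81037099  258.83940452]
time_s: 8.47
eef_pos: [518.4, -221.6, 219.2]
ee_rot: [-0.001, 1.0, -0.023, -0.002]
force: [-0.9, -0.1, -1.8]
grip_width: 0.221
grip_force: 58.9
```

```bash
python3 -m creep '[[[0,0,-0.5,0,0,0],[0,0,-1,0,0,0],[0,0,-1.5,0,0,0],[0,0,-2,0,0,0],[0,0,-2.3,0,0,0],[0,0,-2.48,0,0,0],[0,0,-2.48,0,0,0],[0,0,-2.48,0,0,0]]]'
```

```text
time_s: 9.13
eef_pos: [519.3, -222.4, 160.0]
ee_rot: [0.0, 1.0, -0.023, 0.0]
force: [0.5, -0.8, -0.2]
grip_width: 0.218
grip_force: 58.9
```

```bash
python3 -m creep '[[[0,0,-0.04,0,0,0],[0,0,-0.06,0,0,0],[0,0,-0.06,0,0,0],[0,0,-0.06,0,0,0]]]'
python3 -m creep '[[[0,0,0,0,0,0],[0,0,0,0,0,0],[0,0,0,0,0,0],[0,0,0,0,0,0],[0,0,0,0,0,0],[0,0,0,0,0,0],[0,0,0,0,0,0],[0,0,0,0,0,0]]]' 70
python3 -m creep '[[[0,0,0.5,0,0,0],[0,0,1.5,0,0,0],[0,0,3,0,0,0],[0,0,4,0,0,0],[0,0,5,0,0,0],[0,0,5,0,0,0],[-3,-2,5,0,0,0],[-6,-4,5,0,0,0],[-6,-4,5,0,0,0],[-6,-4,5,0,0,0],[-6,-4,5,0,0,0],[-6,-4,5,0,0,0],[-6,-4,5,0,0,0],[-6,-4,5,0,0,0],[-6,-4,5,0,0,0],[-6,-4,5,0,0,0],[-6,-4,5,0,0,0]]]'
python3 - <<'E'
from h import *
a=cap('scene','f.png')
E
```

```text
time_s: 9.47
eef_pos: [519.1, -222.4, 158.2]
ee_rot: [0.0, 1.0, -0.023, 0.0]
force: [0.7, -0.0, -1.0]
grip_width: 0.216
grip_force: 58.9
time_s: 10.13
eef_pos: [519.0, -222.3, 157.9]
ee_rot: [-0.0, 1.0, -0.023, -0.0]
force: [1.0, 0.9, 0.1]
grip_width: 0.819
grip_force: 0.0
time_s: 11.55
eef_pos: [369.6, -321.8, 282.8]
ee_rot: [-0.0, 1.0, -0.022, -0.0]
force: [-0.3, -1.2, -0.2]
grip_width: 0.818
grip_force: 0.0
```

View pics/f.png

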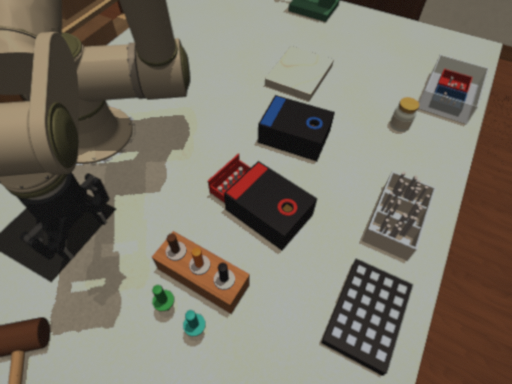

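The pin is upright in the middle hole (199,260), the red tray is open at (230,178), the blue tray is shut, and the arm is clear.

```bash
python3 -c "
from rig import ctrl
print(ctrl.finish_job())"
```

```text
the job is handed in; nothing more can be done
None
```

The job is handed in: the pin opened the red tray and is back upright in its own stand hole, and the last picture shows the blue tray still shut; the rig gave no verdict.

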